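# Bin the dried-out marker and ease the spring flap shut

### The job

The red and white marker pen is dried out: put it in the blue waste bin whose yellow flap has been left standing open. Then ease the flap down against its spring until it is fully shut, never letting it snap or slam (it has a black bar to hold it by), and let go. Leave the green pencil and the two small paint bottles standing alone near the bin's left and right where they are.

Things in the scene. Friction and masses are not known exactly. Their poses are not given: they have to be found in the camera images.
- marker: dried-out marker pen lying on the table: red cap half, white barrel, 135 mm long, 17 mm thick, about 20 g; origin at the middle of its length on its underside, 8 mm below its centre line; its long axis is its own y axis (z up at the start)
- bin: blue open sheet-steel waste bin, fixed to the table: 150 mm deep (its x), 180 mm wide (its y), 95 mm high, walls and floor 4 mm; origin at the centre of its underside, z up. Its -x side, with a plain white panel, faces the robot (yaw within 0.25 rad); the flap's hinge is along the top of its far (+x) wall. A spring sits 20 mm out from its right (-y) side at the back
- mouth (a point): centre of the bin's open mouth, at rim height (95 mm above the table)
- flap_hinge (a point): middle of the flap's hinge line, 75 mm behind the mouth's centre (bin +x) and 99 mm above the table; the hinge line runs along the bin's y
- flap_bar (a point): middle of the flap's black round grip bar: 11 mm thick, 80 mm long, parallel to the hinge line and 195 mm from it, on two steel rods 100 mm apart, 45 mm beyond the flap's free edge. Flap open: it is on top, 293 mm above the table. Flap shut: it is 45 mm in front of the near wall, 99 mm up, free space below. Pinched front and back it can roll in the fingers, so the tool may stay pointing down
- flap (a joint): angle (rad) of the yellow flap, 154 x 186 x 4 mm: 0 = shut, level on the rim; 1.57 = upright; 1.65 = fully open at its stop, where it starts; the bar moves to the robot and down as it closes. Over-centre spring: above about 1.3 it holds the flap open (1 N at the bar); below, it pulls it shut, ever harder (2 N at the bar when nearly shut), and let go more than 0.05 from shut the flap slams
- pencil: green pencil, 117 mm long, 7 mm thick, lying loose; origin at mid-length on its underside, long axis its y; to be left alone
- bottle_red: small paint bottle with a white body, red band and black cap, 38 mm wide, 100 mm high, standing loose; origin at the centre of its underside; to be left alone
- bottle_yellow: small paint bottle with a black body, yellow band and black cap, 42 mm wide, 98 mm high, standing loose; origin at the centre of its underside; to be left alone

How it is judged:
On the way, in this order (a step that is already met when the one before it is completed fails the run):
1. the marker is in the bin while the flap stands open (x of marker in the frame of bin between -0.075 and 0.075 m and y of marker in the frame of bin between -0.09 and 0.09 m and z of marker in the frame of bin between -0.002 and 0.08 m and value of joint flap above 1.2 rad and linear speed of marker below 0.05 m/s), for 0.2 s.
2. the flap is shut (value of joint flap below 0.03 rad), for 0.2 s.
At the end, for the whole second after the job is handed in: The marker lies at rest inside the bin, below the rim; the flap is shut (within 0.03 rad of its closed stop) and still; the pencil and both paint bottles are within 30 mm of where they stood (x of marker in the frame of bin between -0.075 and 0.075 m and y of marker in the frame of bin between -0.09 and 0.09 m and z of marker in the frame of bin between -0.002 and 0.08 m and value of joint flap below 0.03 rad and velocity of joint flap between -0.1 and 0.1 rad/s and linear speed of marker below 0.05 m/s and distance of each of pencil, bottle_red, bottle_yellow from where it was at the start of the episode below 0.03 m); the robot touches nothing.
It fails at once if the flap snaps or slams: it closes faster than 2.5 rad/s (about 0.5 m/s at its bar) (velocity of joint flap below -2.5 rad/s).
It fails at once if a paint bottle is knocked over (angle between any of bottle_red, bottle_yellow's own z axis and vertical above 0.5 rad).
It also fails if it takes over 58 s, if anything falls off the work surface, if the arm or the gripper's body presses on something with over 40 N, if the wrist force passes 120 N, or if a joint passes its speed limit or range.

### The arm

A 6-joint arm with a two-finger parallel gripper is mounted at the origin on a cart in front of the work surface, level with it; the furniture and walls round the work are solid. World frame = base frame: x ahead of the robot, y to its left, z up, the work surface at z = 0. Lengths are in m, angles in rad, forces in N, time in s.
With the tool pointing down it reaches from about 0.325 to 0.775 m from the base axis. Payload 5.5 kg.
Tool frame: the origin (TCP) lies on the front face of the gripper's body, between the roots of the fingers; the fingertips stand 80 mm ahead of it and the grasp point (between the pads) lies 61 mm ahead of it (bot.tcp_to_grasp is the distance from the TCP to the grasp point, in m); z points along the fingers, y is the line along which they close (so a half turn about z gives the same grasp; the last joint's range is limited). The gripper opens to 88 mm and grips with 3 to 60 N. Pads are 20 mm wide; open, the fingers measure 115 mm over their backs; the gripper's body (75 mm by 178 mm) begins 61 mm behind the grasp point.
Start: joints at [-1.319, 0.091, 1.231, -0, 1.82, -0.057], TCP at [0.182, -0.572, 0.303] pointing down, gripper open.
Joint ranges: [-2.87, 2.87], [-0.86, 2.18], [0.17, 2.46], [-1.51, 4.65], [0.06, 2.69], [-2.65, 2.65]. Speed limits (rad/s): [2.57, 2.57, 3.01, 3.14, 3.14, 3.14].

### API

Orientations are given as a unit quaternion [w, x, y, z].
In Python, from cell import bot gives the robot as it stands.
- The arm moves only by the tool pendant, called after ">>>" by a JSON object that holds its "fn" and its "kwargs", one argument or row to a line. Schema: {"type":"object","properties":{"steps":{"type":"array","items":{"type":"array","items":{"type":"array","items":{"type":"number"},"minItems":7,"maxItems":7},"minItems":1,"maxItems":20},"minItems":1,"maxItems":1},"grip_force":{"type":"number"},"only":{"type":"string"},"quiet":{"type":"boolean"},"lines":{"type":"string"}},"required":["steps"],"additionalProperties":false}. steps is a list that holds a single list of rows (three levels of brackets), with 1 to 20 rows, each of 7 numbers: dx, dy, dz in shares of the most that a row can go, 1 being 62.5 mm, then a rotation vector rx, ry, rz in shares of 90 degrees (1.0 is 90 degrees), then the finger opening in m; each row shifts and turns the commanded pose from where the row before left it, along the tool's axes as they then stand; what a row does not reach is not made up. A row lasts 1/8 s, in which the tool goes at most 0.0625 m and 0.188 rad, less where a joint would pass 70% of its speed; a pose out of reach is approached as far as the arm can. The fingers move at their own pace and stop on an object; grip_force is the grip in N (left out, the last holds). Time passes only in rows, so rows that do not move let the fingers close. The tool returns the time, the measured TCP pose, the force, the opening and the grip force at its end. only (a regular expression) keeps the lines of the reply that match it, lines (a string "A,B") keeps lines A to B, and quiet returns only ok. No shift or turn number may pass 1 either way. Input that does not fit is refused with a message, and nothing moves.
- bot.read_state(): the state, without advancing time (a new reading comes with each control period).
- bot.capture(name): name is "scene" or "side" or "wrist"; returns a dict with "frame" (480x640x3 uint8, red, green, blue), "mtx" (3x3 intrinsics, pixels), "R" (3x3) and "t" (3): a world point X has camera coordinates R X + t; the wrist camera has in their place "T_tool_cam" (4x4, takes a point from camera to tool coordinates, whose origin is the TCP and whose axes are the flange's). Camera axes: x right, y down, z forward; pixel columns grow to the right and rows downward; lengths in m; the calibration is good to about 2 mm. A picture is of the moment at which its call begins: read the wrist's pose just before it. There is no depth.
- bot.sign_off(): hands the job in; it is judged then, once.
The state is a dict: "time_s": time; "joint_positions": joint angles; "joint_vel": joint speeds; "effort": joint torques, N m; "tcp_pos": TCP position; "ee_rot": TCP orientation; "ft_force": force on the tool from outside, world axes, zero at the start; "torque": the same for the moment, N m; "opening": finger opening in m; "finger_force": force on a finger pad.
Only numpy, scipy, OpenCV 4.12 (cv2) and the standard library are available. Lean on these libraries where they do the work, as an engineer would, in place of code of your own. Each camera call takes 0.05 s, during which the arm holds its last target. There are 200 camera calls.

## Working session

There is one attempt and no reset: what is moved stays moved. The work goes in short steps, Python scripts to look and compute and a tool call to move; the robot and the scene stay as the last step left them, time stands still between calls to the robot, and variables do not carry over. Pictures are saved under pics/ and viewed, at most 10 in all, crops included, and the job is handed in when it is done.

```bash
ls; mkdir -p pics; python3 - <<'E'
from cell import bot
import cv2,pickle
s=bot.read_state();print(s['time_s'],s['tcp_pos'],s['ee_rot'],s['opening'])
d={n:bot.capture(n) for n in('scene','side')}
pickle.dump(d,open('cap0.pkl','wb'))
for n in d:
    cv2.imwrite(f'pics/{n}0.png',d[n]['frame'][:,:,::-1]); print(n,-d[n]['R'].T@d[n]['t'])
E
```

```text
cell.py
pics
0.0 [ 0.18232616 -0.57148344  0.3015457 ] [-9.46036950e-04  9.88101529e-01  1.53800082e-01 -9.44972934e-05] 0.08789427538400671
scene [-0.56702663  0.85526744  1.22958105]
side [ 0.08660644 -1.27460496  0.96967635]
```

View pics/scene0.png

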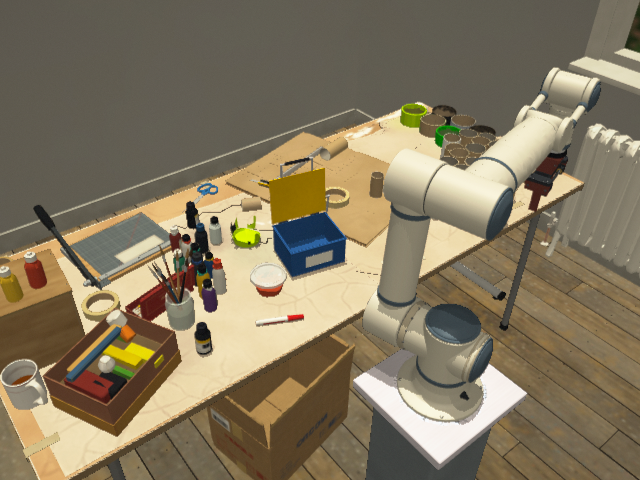

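View pics/side0.png

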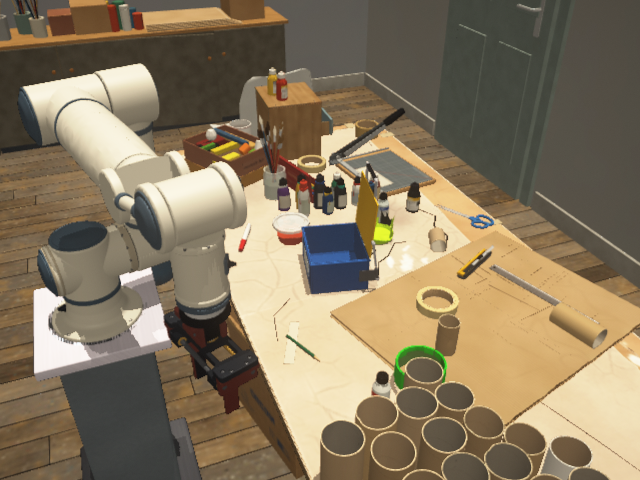

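The scene view shows the marker at about (280,320), the bin at (310,245), and the yellow flap at (298,197) with its bar at (297,162). The yellow-band bottle is at (204,340). The side view shows the marker at (244,238), the bin at (336,258), the pencil at (303,347) and the red-band bottle at (381,385). Next I'll zoom in for pixel accuracy.

```bash
cat > h.py <<'E'
import numpy as np,cv2,pickle
from scipy.spatial.transform import Rotation as Rn
def ray(c,p):
    v=c['R'].T@np.linalg.inv(c['mtx'])@[p[0],p[1],1.]; return -c['R'].T@c['t'],v/np.linalg.norm(v)
def plane(c,p,z):
    o,v=ray(c,p); return o+v*(z-o[2])/v[2]
def tri(rs):
    A=sum(np.eye(3)-np.outer(v,v) for o,v in rs);b=sum((np.eye(3)-np.outer(v,v))@o for o,v in rs)
    X=np.linalg.solve(A,b); return X,[float(np.linalg.norm((np.eye(3)-np.outer(v,v))@(X-o))) for o,v in rs]
def proj(c,X):
    q=c['mtx']@(c['R']@np.asarray(X)+c['t']); return q[:2]/q[2]
E
python3 - <<'E'
from h import *
d=pickle.load(open('cap0.pkl','rb'))
f=lambda n,x,y:cv2.resize(d[n]['frame'][y:y+100,x:x+133,::-1],(399,300),interpolation=cv2.INTER_CUBIC)
im=np.vstack([np.hstack([f('scene',240,150),f('scene',240,235)]),np.hstack([f('side',290,175),f('side',225,200)])])
cv2.imwrite('pics/z.png',im)
for n,b in(('scene',(240,305,320,335)),('side',(230,215,260,260))):
    F=d[n]['frame'][b[1]:b[3],b[0]:b[2]].astype(int);r,g,bl=F[...,0],F[...,1],F[...,2]
    m=(r>120)&(g<80)&(bl<80);ys,xs=np.nonzero(m)
    w=(r>215)&(np.abs(r-bl)<22);yw,xw=np.nonzero(w)
    print(n,'red',len(xs),xs.mean()+b[0],ys.mean()+b[1],xs.min()+b[0],xs.max()+b[0],ys.min()+b[1],ys.max()+b[1],'white',len(xw),np.percentile(xw,[2,50,98])+b[0],np.percentile(yw,[2,50,98])+b[1])
E
```

```text
scene red 66 293.5151515151515 317.2121212121212 273 303 315 322 white 36 [256.7 272.5 285.3] [317. 319. 321.]
side red 48 242.10416666666666 244.8125 239 245 240 250 white 40 [243.   246.   248.22] [223.78 231.5  238.  ]
```

View pics/z.png

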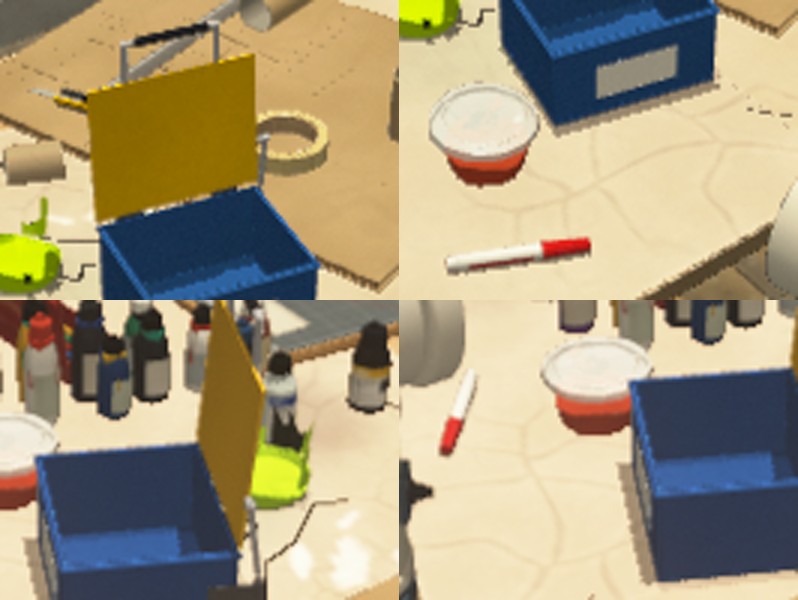

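The zoomed crops (3x) give the marker ends, rim corners, flap corners and bar ends. I'll triangulate those.

```bash
python3 - <<'E'
from h import *
np.set_printoptions(precision=4,suppress=True)
d=pickle.load(open('cap0.pkl','rb'));S,D=d['scene'],d['side']
P={'mk_red':((303.7,316.7),(241,250.7)),'mk_wh':((255.7,323.3),(249,224)),
'rim_nl':((292,252.3),(302.5,227.8)),'rim_nr':((345.7,238.6),(312.7,264.5)),'base_nr':((345.7,261.7),(311.3,292.7)),'rim_br':((326,213.3),(369,258.3))}
for k,(a,b) in P.items():
    X,e=tri([ray(S,a),ray(D,b)]);print(k,X,np.round(e,4))
for k,a in {'bar_l':(285,164.3),'bar_r':(309,159)}.items(): print(k,plane(S,a,.293))
for k,a,z in(('mkr',(303.7,316.7),.008),('mkw',(255.7,323.3),.008),('nl',(292,252.3),.095),('nr',(345.7,238.6),.095),('br',(326,213.3),.095),('bl',(273.3,226),.095),('botY base',(204,354),0)):print('S',k,plane(S,a,z))
for k,a,z in(('mkr',(241,250.7),.008),('mkw',(249,224),.008),('nl',(302.5,227.8),.095),('nr',(312.7,264.5),.095),('br',(369,258.3),.095),('botR cap',(382,373),.1),('pencil',(303,347),.003)):print('D',k,plane(D,a,z))
E
```

```text
mk_red [0.3973 0.127  0.0072] [0.0006 0.0006]
mk_wh [0.4555 0.2498 0.0115] [0.0016 0.0016]
rim_nl [0.5567 0.0476 0.0951] [0.0017 0.0017]
rim_nr [ 0.5183 -0.124   0.0926] [0.0019 0.0019]
base_nr [ 0.5133 -0.1241  0.0046] [0.0024 0.0024]
rim_br [ 0.6564 -0.157   0.0958] [0.0035 0.0035]
bar_l [ 0.7064 -0.0385  0.293 ]
bar_r [ 0.688  -0.1139  0.293 ]
S mkr [0.396  0.1275 0.008 ]
S mkw [0.4563 0.2483 0.008 ]
S nl [0.5592 0.047  0.095 ]
S nr [ 0.5136 -0.1214  0.095 ]
S br [ 0.6522 -0.1561  0.095 ]
S bl [0.6983 0.0169 0.095 ]
S botY base [0.4525 0.4143 0.    ]
D mkr [0.3977 0.1264 0.008 ]
D mkw [0.4584 0.2571 0.008 ]
D nl [0.5549 0.0458 0.095 ]
D nr [ 0.5191 -0.1254  0.095 ]
D br [ 0.661  -0.1525  0.095 ]
D botR cap [ 0.512 -0.526  0.1  ]
D pencil [ 0.427  -0.3017  0.003 ]
```

Measured against the given sizes:

| Item | Measured | Given |
|---|---|---|
| Marker length | 136 mm | 135 mm |
| Marker height | about 9 mm | 8 mm (centre line) |
| Rim height | 93–96 mm | 95 mm |
| Near wall width | 176 mm | 180 mm |

The bin yaw is about -0.23 and its centre is near (0.607, -0.054). The bar is predicted at (0.695, -0.075) and measures (0.697, -0.076). Next I'll locate the tub and work out the move.

```bash
cat >> h.py <<'E'
np.set_printoptions(precision=4,suppress=True)
def go(s,xyz,yaw):
    "tool-axis turn to reach yaw (tool x heading, pointing down), then shift along the turned axes"
    q=s['ee_rot'];R0=Rn.from_quat([q[1],q[2],q[3],q[0]])
    c,n=np.cos(yaw),np.sin(yaw);R1=Rn.from_matrix([[c,n,0],[n,-c,0],[0,0,-1]])
    d=np.asarray(xyz)-s['tcp_pos']
    print('turn',(R0.inv()*R1).as_rotvec(),'shift after turn',R1.inv().apply(d),'shift before',R0.inv().apply(d))
E
python3 - <<'E'
from h import *
from cell import bot
d=pickle.load(open('cap0.pkl','rb'));S,D=d['scene'],d['side']
print('tub lid',tri([ray(S,(268,274)),ray(D,(292,220))]))
s=bot.read_state(); go(s,[.426,.188,.30],1.128)
E
```

```text
tub lid (array([0.5545, 0.1389, 0.0651]), [0.0026089020423173803, 0.002608902042317279])
turn [-0.0016 -0.0008 -0.8191] shift after turn [ 0.7907 -0.1053  0.0016] shift before [ 0.463  -0.6495  0.0028]
```

The rows are not in the units I measure in: shifts go in shares of 62.5 mm and turns go in shares of 90 degrees. I convert before sending: 0.05 m is 0.8, -0.007 m is -0.112, -0.164 rad / 1.5708 = -0.1044.

>>> {"fn": "pendant", "kwargs": {
  "steps": [
    [[0,0,0,0,0,-0.1044,0.05],[0,0,0,0,0,-0.1044,0.05],[0,0,0,0,0,-0.1044,0.05],[0,0,0,0,0,-0.1044,0.05],[0,0,0,0,0,-0.1038,0.05],[0.8,-0.112,0,0,0,0,0.05],[0.8,-0.112,0,0,0,0,0.05],[0.8,-0.112,0,0,0,0,0.05],[0.8,-0.112,0,0,0,0,0.05],[0.8,-0.112,0,0,0,0,0.05],[0.8,-0.112,0,0,0,0,0.05],[0.8,-0.112,0,0,0,0,0.05],[0.8,-0.112,0,0,0,0,0.05],[0.8,-0.112,0,0,0,0,0.05],[0.8,-0.112,0,0,0,0,0.05],[0.8,-0.112,0,0,0,0,0.05],[0.8,-0.112,0,0,0,0,0.05],[0.8,-0.112,0,0,0,0,0.05],[0.8,-0.112,0,0,0,0,0.05],[0.8,-0.112,0,0,0,0,0.05]]
  ]
}}

```text
time_s: 2.6
tcp_pos: [0.409, 0.1528, 0.3023]
ee_rot: [0.0, 0.845, 0.535, -0.0]
ft_force: [0.7, -1.0, 0.4]
opening: 0.0502
finger_force: 0.0
```

```bash
python3 - <<'E'
from h import *
from cell import bot
s=bot.read_state();w=bot.capture('wrist')
pickle.dump((s,w),open('w1.pkl','wb'))
go(s,[.426,.188,.20],1.128)
cv2.imwrite('pics/w1.png',w['frame'][:,:,::-1])
E
```

```text
turn [0.     0.0003 0.0002] shift after turn [0.0391 0.0002 0.1023] shift before [0.0391 0.0003 0.1023]
```

View pics/w1.png

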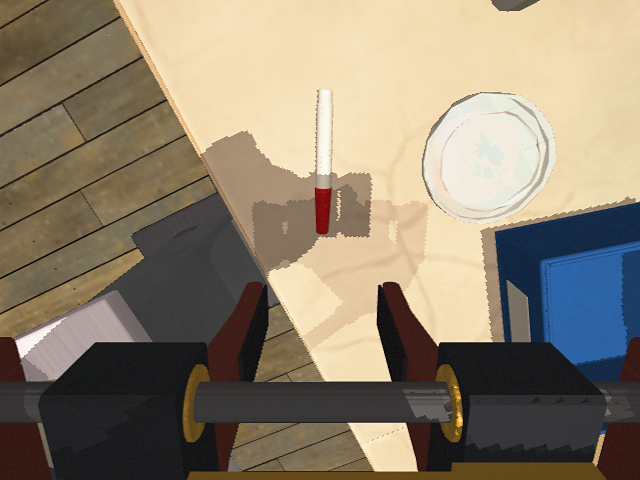

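The wrist view shows the marker with its white end at (325,90) and red end at (322,234), the tub lid at (488,157) and the bin's corner at right (497,232). I'll cast those rays onto the marker's height and cross-check.

```bash
cat >> h.py <<'E'
def wcam(s,w):
    q=s['ee_rot'];T=np.eye(4);T[:3,:3]=Rn.from_quat([q[1],q[2],q[3],q[0]]).as_matrix();T[:3,3]=s['tcp_pos']
    M=np.linalg.inv(T@w['T_tool_cam']);return {'mtx':w['mtx'],'R':M[:3,:3],'t':M[:3,3]}
E
python3 - <<'E'
from h import *
s,w=pickle.load(open('w1.pkl','rb'));c=wcam(s,w)
S=pickle.load(open('cap0.pkl','rb'))['scene']
a,b=plane(c,(325,90),.0085),plane(c,(322,234),.0085)
print(a,b,np.linalg.norm(a-b),(a+b)/2,np.arctan2(*(a-b)[1::-1]))
print(tri([ray(c,(325,90)),ray(S,(255.7,323.3))]),tri([ray(c,(322,234)),ray(S,(303.7,316.7))]))
m=(a+b)/2; go(s,[m[0],m[1],.084],np.arctan2(*(a-b)[1::-1]))
E
```

```text
[0.4565 0.2485 0.0085] [0.396  0.1275 0.0085] 0.1352830714547866 [0.4262 0.188  0.0085] 1.1071754644508016
(array([0.4564, 0.2484, 0.008 ]), [0.00012866201387333185, 0.00012866201387328269]) (array([0.3959, 0.1274, 0.0081]), [9.0191352934354e-05, 9.019135293431555e-05])
turn [0.     0.0003 0.021 ] shift after turn [ 0.0392 -0.0004  0.2183] shift before [0.0392 0.0005 0.2183]
```

In the tool's units: 0.05 m is 0.8, 0.045 m is 0.72, 0.021 rad / 1.5708 = 0.0134.

>>> {"fn": "pendant", "kwargs": {
  "steps": [
    [[0.32,0,0.64,0,0,0.0134,0.05],[0.304,0,0.8,0,0,0,0.05],[0,0,0.8,0,0,0,0.05],[0,0,0.72,0,0,0,0.05],[0,0,0.32,0,0,0,0.05],[0,0,0.208,0,0,0,0.05],[0,0,0,0,0,0,0.05],[0,0,0,0,0,0,0.0],[0,0,0,0,0,0,0],[0,0,0,0,0,0,0],[0,0,0,0,0,0,0]]
  ],
  "grip_force": 15
}}

```text
time_s: 4.03
tcp_pos: [0.4263, 0.1861, 0.0851]
ee_rot: [0.0, 0.851, 0.526, 0.0]
ft_force: [-0.3, -1.2, 2.2]
opening: 0.0151
finger_force: 15.0
```

In the tool's units: -0.05 m is -0.8, -0.04 m is -0.64.

>>> {"fn": "pendant", "kwargs": {
  "steps": [
    [[0,0,-0.32,0,0,0,0],[0,0,-0.64,0,0,0,0],[0,0,-0.8,0,0,0,0],[0,0,-0.8,0,0,0,0],[0,0,0,0,0,0,0]]
  ]
}}

```text
time_s: 4.65
tcp_pos: [0.4273, 0.1865, 0.2498]
ee_rot: [0.001, 0.851, 0.526, 0.004]
ft_force: [-0.1, -0.1, -0.1]
opening: 0.0156
finger_force: 15.0
```

```bash
python3 - <<'E'
from h import *
from cell import bot
s=bot.read_state();go(s,[.578,-.047,.24],1.34)
E
```

```text
turn [ 0.0068 -0.0057 -0.2332] shift after turn [-0.1928  0.2001  0.0098] shift before [-0.1414  0.2392  0.0104]
```

In the tool's units: -0.04 m is -0.64, -0.033 m is -0.528, -0.117 rad / 1.5708 = -0.0745.

>>> {"fn": "pendant", "kwargs": {
  "steps": [
    [[0,0,0,0,0,-0.0745,0],[0,0,0,0,0,-0.0738,0],[-0.64,0.64,0,0,0,0,0],[-0.64,0.64,0,0,0,0,0],[-0.64,0.64,0,0,0,0,0],[-0.64,0.64,0,0,0,0,0],[-0.528,0.64,0,0,0,0,0],[0,0,0,0,0,0,0]]
  ]
}}

```text
time_s: 5.65
tcp_pos: [0.5771, -0.0504, 0.2415]
ee_rot: [-0.001, 0.785, 0.619, -0.002]
ft_force: [-0.3, 0.1, -0.1]
opening: 0.015
finger_force: 15.0
```

```bash
python3 - <<'E'
from h import *
from cell import bot
s=bot.read_state();w=bot.capture('wrist');S=bot.capture('scene');D=bot.capture('side')
pickle.dump((s,w,S,D),open('w2.pkl','wb'))
go(s,[.578,-.047,.14],1.34);print(s['tcp_pos'])
im=np.hstack([cv2.resize(w['frame'],(400,300)),cv2.resize(S['frame'][130:280,220:420],(400,300),interpolation=2)])
cv2.imwrite('pics/w2.png',im[:,:,::-1])
E
```

```text
turn [-0.0042  0.001  -0.0043] shift after turn [0.0035 0.0001 0.1015] shift before [0.0036 0.0005 0.1015]
[ 0.5771 -0.0504  0.2415]
```

View pics/w2.png

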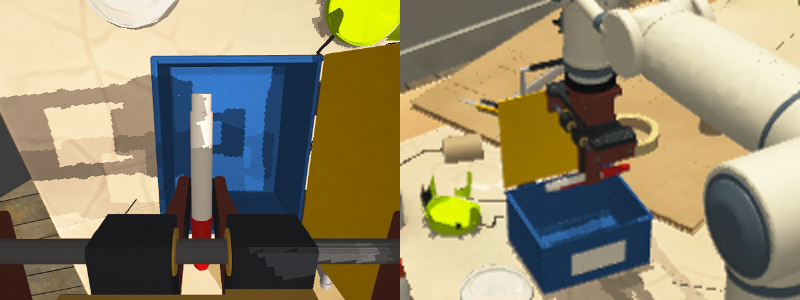

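The wrist view shows the marker over the mouth, parallel to the side walls. The rim's +y corners are at (152,57) and (322,57) in the half-size picture. I'll use them to refine the bin's pose.

```bash
python3 - <<'E'
from h import *
s,w,S,D=pickle.load(open('w2.pkl','rb'));c=wcam(s,w)
a,b=plane(c,(243,91),.095),plane(c,(515,91),.095)
u=(b-a)/np.linalg.norm(b-a);yaw=np.arctan2(u[1],u[0]);v=np.array([-u[1],u[0],0])
print(a,b,np.linalg.norm(b-a),yaw,'centre',(a+b)/2-.09*v)
E
```

```text
[0.5561 0.0535 0.095 ] [0.7008 0.0186 0.095 ] 0.14887622480375076 -0.23623421191146693 centre [ 0.6074 -0.0515  0.095 ]
```

>>> {"fn": "pendant", "kwargs": {
  "steps": [
    [[0.064,0,0.48,0,0,0,0],[0,0,0.64,0,0,0,0],[0,0,0.48,0,0,0,0],[0,0,0.32,0,0,0,0],[0,0,0,0,0,0,0],[0,0,0,0,0,0,0.035],[0,0,0,0,0,0,0.035],[0,0,0,0,0,0,0.035],[0,0,0,0,0,0,0.035],[0,0,0,0,0,0,0.035]]
  ]
}}

```text
time_s: 7.05
tcp_pos: [0.5775, -0.0438, 0.1247]
ee_rot: [0.0, 0.784, 0.621, 0.0]
ft_force: [-0.9, -0.9, 0.3]
opening: 0.0354
finger_force: 0.0
```

In the tool's units: -0.06 m is -0.96, -0.04 m is -0.64.

>>> {"fn": "pendant", "kwargs": {
  "steps": [
    [[0,0,-0.64,0,0,0,0.035],[0,0,-0.96,0,0,0,0.035],[0,0,-0.96,0,0,0,0.035],[0,0,-0.96,0,0,0,0.035],[0,0,-0.96,0,0,0,0.035],[0,0,-0.4,0,0,0,0.035],[0,0,0,0,0,0,0.035]]
  ]
}}

```text
time_s: 7.92
tcp_pos: [0.5776, -0.0438, 0.4322]
ee_rot: [0.002, 0.784, 0.621, 0.002]
ft_force: [0.2, -0.1, -0.8]
opening: 0.0348
finger_force: 0.0
```

```bash
python3 - <<'E'
from h import *
from cell import bot
s=bot.read_state();w=bot.capture('wrist');S=bot.capture('scene');D=bot.capture('side')
pickle.dump((s,w,S,D),open('w3.pkl','wb'));print(s['tcp_pos'])
im=np.hstack([cv2.resize(w['frame'],(400,300)),cv2.resize(S['frame'][130:280,220:420],(400,300),interpolation=2)])
cv2.imwrite('pics/w3.png',im[:,:,::-1])
E
```

```text
[ 0.5776 -0.0438  0.4322]
```

View pics/w3.png

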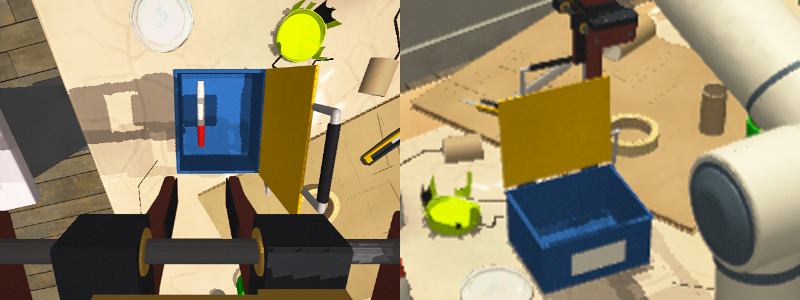

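The marker lies in the bin at (200,113) in the half-size wrist view. The black bar runs from about (334,124) to (322,190) in the same view. I'll triangulate the bar with the first scene picture.

```bash
python3 - <<'E'
from h import *
s,w,S,D=pickle.load(open('w3.pkl','rb'));c=wcam(s,w);S0=pickle.load(open('cap0.pkl','rb'))['scene']
def bar(F,b):
    m=(F[b[1]:b[3],b[0]:b[2]].max(2)<60).astype(np.uint8)
    n,l,st,ce=cv2.connectedComponentsWithStats(m);i=1+np.argmax(st[1:,4])
    ys,xs=np.nonzero(l==i);P=np.c_[xs,ys]+[b[0],b[1]];mu=P.mean(0)
    u=np.linalg.svd(P-mu,full_matrices=0)[2][0];t=(P-mu)@u
    print(st[i],mu,mu+t.min()*u,mu+t.max()*u);return mu,mu+t.min()*u,mu+t.max()*u
W=bar(w['frame'],(490,180,560,330));Q=bar(S0['frame'],(278,152,316,172))
print('mid',tri([ray(c,W[0]),ray(S0,Q[0])]))
for i,j in((1,2),(2,1),(1,1),(2,2)):print(i,j,tri([ray(c,W[i]),ray(S0,Q[j])]))
print(plane(c,W[0],.293),plane(c,W[1],.293),plane(c,W[2],.293))
y=-.236;u=np.array([np.cos(y),np.sin(y),0]);C=np.array([.6074,-.0515,0]);h=C+.075*u
print('pred',h-.195*np.cos(1.65)*u,'shut',h-.195*u)
E
```

```text
[  16   17   40  128 2458] [524.7046 260.1538] [534.9138 196.699 ] [514.3711 324.3815]
[ 7  6 24  7 57] [296.8596 160.8421] [308.1019 158.4865] [284.8649 163.3554]
mid (array([ 0.6931, -0.0703,  0.2993]), [0.0016965783095537151, 0.0016965783095539157])
1 2 (array([ 0.7006, -0.0325,  0.3012]), [0.0013038396108534373, 0.0013038396108536047])
2 1 (array([ 0.6844, -0.1089,  0.2988]), [0.0010747288711700932, 0.0010747288711701365])
1 1 (array([ 0.66  , -0.0456,  0.3364]), [0.03450195728268506, 0.03450195728268496])
2 2 (array([ 0.6731, -0.0494,  0.3304]), [0.03385601892683557, 0.03385601892683554])
[ 0.6967 -0.0718  0.293 ] [ 0.7056 -0.034   0.293 ] [ 0.6867 -0.1141  0.293 ]
pred [ 0.6953 -0.0726  0.    ] shut [ 0.4907 -0.0234  0.    ]
```

In the tool's units: 0.04 m is 0.64, 0.03 m is 0.48.

```bash
python3 - <<'E'
from h import *
from cell import bot
s=bot.read_state();go(s,[.6955,-.072,.415],1.335);go(s,[.6955,-.072,.355],1.335)
E
```

```text
turn [-0.0033  0.0003  0.0048] shift after turn [0.0001 0.1212 0.0123] shift before [-0.0005  0.1213  0.0119]
turn [-0.0033  0.0003  0.0048] shift after turn [0.0001 0.1212 0.0723] shift before [-0.0004  0.1215  0.0719]
```

>>> {"fn": "pendant", "kwargs": {
  "steps": [
    [[0,0.48,0,0,0,0,0.06],[0,0.64,0,0,0,0,0.06],[0,0.48,0,0,0,0,0.06],[0,0.32,0.08,0,0,0,0.06],[0,0,0,0,0,0,0.06],[0,0,0,0,0,0,0.06]]
  ]
}}

```text
time_s: 8.82
tcp_pos: [0.6939, -0.071, 0.4237]
ee_rot: [-0.001, 0.784, 0.621, -0.001]
ft_force: [-1.3, 0.7, 0.1]
opening: 0.0602
finger_force: 0.0
```

```bash
python3 - <<'E'
from h import *
from cell import bot
s=bot.read_state();go(s,[.6955,-.072,.355],1.335);w=bot.capture('wrist');pickle.dump((s,w),open('w4.pkl','wb'))
cv2.imwrite('pics/w4.png',cv2.resize(w['frame'],(400,300))[:,:,::-1]);print(s['joint_positions'])
E
```

```text
turn [-0.002   0.0001  0.0049] shift after turn [-0.0006  0.0018  0.0687] shift before [-0.0006  0.0019  0.0687]
[-0.1508  0.468   0.5641  0.0001  2.1114  0.0801]
```

View pics/w4.png

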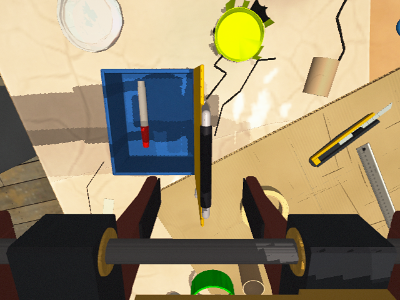

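The bar is at column about 206 in the half-size view, between fingertips at about 160 and 245. I'll cross it with the previous wrist view to get its height.

```bash
python3 - <<'E'
from h import *
s,w=pickle.load(open('w4.pkl','rb'));c=wcam(s,w)
s3,w3,_,_=pickle.load(open('w3.pkl','rb'));c3=wcam(s3,w3)
b=(385,200,440,440);m=(w['frame'][b[1]:b[3],b[0]:b[2]].max(2)<60).astype(np.uint8)
n,l,st,ce=cv2.connectedComponentsWithStats(m);i=1+np.argmax(st[1:,4]);ys,xs=np.nonzero(l==i)
p=np.array([xs.mean()+b[0],(ys.min()+ys.max())/2+b[1]]);print(st[i],p)
print(tri([ray(c,p),ray(c3,(524.7,260.2))]),plane(c,p,.293))
E
```

```text
[   0   82   55  158 3409] [408.2669 360.5   ]
(array([ 0.7128, -0.0965,  0.3094]), [0.03361756864741801, 0.03361756864741796]) [ 0.7311 -0.1453  0.293 ]
```

```bash
python3 - <<'E'
from h import *
s,w=pickle.load(open('w4.pkl','rb'));c=wcam(s,w);s3,w3,_,_=pickle.load(open('w3.pkl','rb'));c3=wcam(s3,w3);S0=pickle.load(open('cap0.pkl','rb'))['scene']
for y in range(170,350,20):
    r=w['frame'][y,380:440].max(1);x=np.nonzero(r<60)[0]+380;print(y,x.min() if len(x) else 0,x.max() if len(x) else 0,len(x))
p=(331,259);p=(330*1.0,256)
for q in((330,256),(330,250)):pass
for q in((413,319),(330,256),(329,258)):print(q,tri([ray(c,q),ray(c3,(524.7,260.2))]),plane(c,q,.293))
E
```

```text
170 0 0 0
190 0 0 0
210 0 0 0
230 0 0 0
250 0 0 0
270 0 0 0
290 390 412 6
310 388 422 17
330 390 438 23
(413, 319) (array([ 0.7396, -0.1301,  0.2254]), [0.023935811856463624, 0.02393581185646353]) [ 0.7387 -0.1171  0.293 ]
(330, 256) (array([ 0.6979, -0.0697,  0.2909]), [0.0028600072151028742, 0.0028600072151029245]) [ 0.6987 -0.0661  0.293 ]
(329, 258) (array([ 0.6973, -0.0698,  0.2921]), [0.0022714261966014465, 0.002271426196601364]) [ 0.6979 -0.0671  0.293 ]
```

The picture scale is 1.6. With that corrected, the bar is at (0.698, -0.070, 0.291), which agrees with the 293 mm given and the other views. Now I'll descend and grip.

In the tool's units: 0.03 m is 0.48, 0.0025 m is 0.04, 0.005 rad / 1.5708 = 0.0032.

>>> {"fn": "pendant", "kwargs": {
  "steps": [
    [[0,0.04,0.4,0,0,0.0032,0.06],[0,0,0.48,0,0,0,0.06],[0,0,0.232,0,0,0,0.06],[0,0,0,0,0,0,0.06],[0,0,0,0,0,0,0],[0,0,0,0,0,0,0],[0,0,0,0,0,0,0],[0,0,0,0,0,0,0],[0,0,0,0,0,0,0]]
  ],
  "grip_force": 25
}}

```text
time_s: 10.0
tcp_pos: [0.6968, -0.0718, 0.3551]
ee_rot: [-0.0, 0.785, 0.619, -0.0]
ft_force: [-0.4, 0.3, -0.3]
opening: 0.0135
finger_force: 0.0
```

>>> {"fn": "pendant", "kwargs": {
  "steps": [
    [[0,0,0,0,0,0,0],[0,0,0,0,0,0,0],[0,0,0,0,0,0,0]]
  ]
}}

```text
time_s: 10.38
tcp_pos: [0.6968, -0.0718, 0.3551]
ee_rot: [0.0, 0.785, 0.619, 0.0]
ft_force: [1.6, -0.5, -1.0]
opening: 0.0102
finger_force: 25.0
```

```bash
python3 - <<'E'
from h import *
# bar arc in tool axes: toward robot = -y tool, down = +z tool
th=np.array([1.65,1.6,1.5,1.4,1.3,1.2,1.1,1.0,.9,.8,.7,.6,.5,.4,.3,.2,.12,.06,.02,-.01])
y=.195*np.cos(th);z=.195*np.sin(th)
for a,b,c in zip(th[1:],-np.diff(y),-np.diff(z)):print(a,round(b,4),round(c,4))
E
```

```text
1.6 -0.0097 -0.0005
1.5 -0.0195 0.0004
1.4 -0.0193 0.0023
1.3 -0.019 0.0043
1.2 -0.0185 0.0061
1.1 -0.0178 0.008
1.0 -0.0169 0.0097
0.9 -0.0159 0.0113
0.8 -0.0146 0.0129
0.7 -0.0133 0.0143
0.6 -0.0118 0.0155
0.5 -0.0102 0.0166
0.4 -0.0085 0.0176
0.3 -0.0067 0.0183
0.2 -0.0048 0.0189
0.12 -0.0025 0.0154
0.06 -0.0011 0.0117
0.02 -0.0003 0.0078
-0.01 -0.0 0.0058
```

In the tool's units: -0.0195 m is -0.312, -0.0193 m is -0.3088.

>>> {"fn": "pendant", "kwargs": {
  "steps": [
    [[0,-0.1552,-0.008,0,0,0,0],[0,-0.312,0.0064,0,0,0,0],[0,-0.3088,0.0368,0,0,0,0],[0,-0.304,0.0688,0,0,0,0],[0,-0.296,0.0976,0,0,0,0],[0,-0.2848,0.128,0,0,0,0],[0,0,0,0,0,0,0]]
  ]
}}

```text
time_s: 11.25
tcp_pos: [0.5942, -0.0473, 0.3348]
ee_rot: [-0.0, 0.785, 0.619, -0.001]
ft_force: [-2.5, -1.1, 2.4]
opening: 0.0103
finger_force: 25.0
```

```bash
python3 - <<'E'
from h import *
from cell import bot
s=bot.read_state();u=np.array([np.cos(-.236),np.sin(-.236)]);C=np.array([.6074,-.0515])
p=s['tcp_pos'];r=(p[:2]-C)@u-.075;z=p[2]-.061-.099;print('x,z from hinge',r,z,np.hypot(r,z),np.arctan2(z,-r),s['ft_force'],s['opening'])
E
```

```text
x,z from hinge -0.08883332607214067 0.17482130509962882 0.1960965286224536 1.1006596339660328 [-2.4564 -1.1215  2.3591] 0.010277678329788329
```

Following the arc well: radius 196 mm, angle 1.10 and low forces. I'll continue.

In the tool's units: 0.0176 m is 0.2816, -0.0169 m is -0.2704.

>>> {"fn": "pendant", "kwargs": {
  "steps": [
    [[0,-0.2704,0.1552,0,0,0,0],[0,-0.2544,0.1808,0,0,0,0],[0,-0.2336,0.2064,0,0,0,0],[0,-0.2128,0.2288,0,0,0,0],[0,-0.1888,0.248,0,0,0,0],[0,-0.1632,0.2656,0,0,0,0],[0,-0.136,0.2816,0,0,0,0],[0,0,0,0,0,0,0]]
  ]
}}

```text
time_s: 12.25
tcp_pos: [0.5067, -0.0262, 0.235]
ee_rot: [-0.001, 0.785, 0.619, -0.001]
ft_force: [1.2, -0.6, -3.1]
opening: 0.0104
finger_force: 25.0
```

```bash
python3 - <<'E'
from h import *
from cell import bot
s=bot.read_state();u=np.array([np.cos(-.236),np.sin(-.236)]);C=np.array([.6074,-.0515])
p=s['tcp_pos'];r=(p[:2]-C)@u-.075;z=p[2]-.061-.099;print('x,z from hinge',r,z,np.hypot(r,z),np.arctan2(z,-r),s['ft_force'],s['opening'])
E
```

```text
x,z from hinge -0.17883120420115467 0.07497731094235022 0.19391285865610086 0.39700135708223466 [ 1.1608 -0.5831 -3.129 ] 0.01043210069998878
```

In the tool's units: 0.0189 m is 0.3024, 0.0183 m is 0.2928.

>>> {"fn": "pendant", "kwargs": {
  "steps": [
    [[0,-0.1072,0.2928,0,0,0,0],[0,-0.0768,0.3024,0,0,0,0],[0,-0.04,0.2464,0,0,0,0],[0,-0.0176,0.1872,0,0,0,0],[0,-0.0048,0.1248,0,0,0,0],[0,0,0.048,0,0,0,0],[0,0,0,0,0,0,0]]
  ]
}}

```text
time_s: 13.12
tcp_pos: [0.4928, -0.0227, 0.1632]
ee_rot: [0.001, 0.785, 0.619, 0.001]
ft_force: [0.2, -1.2, 4.3]
opening: 0.0104
finger_force: 25.0
```

```bash
python3 - <<'E'
from h import *
from cell import bot
s=bot.read_state();u=np.array([np.cos(-.236),np.sin(-.236)]);C=np.array([.6074,-.0515])
p=s['tcp_pos'];r=(p[:2]-C)@u-.075;z=p[2]-.061-.099;print('x,z from hinge',r,z,np.arctan2(z,-r),s['ft_force'],s['opening'])
E
```

```text
x,z from hinge -0.19318876425495396 0.003229380297764012 0.016714634333257594 [ 0.1697 -1.231   4.2846] 0.01038084745254166
```

In the tool's units: 0.001 m is 0.016.

>>> {"fn": "pendant", "kwargs": {
  "steps": [
    [[0,0,0.016,0,0,0,0],[0,0,0.016,0,0,0,0],[0,0,0,0,0,0,0],[0,0,0,0,0,0,0]]
  ]
}}

```text
time_s: 13.62
tcp_pos: [0.4927, -0.0227, 0.163]
ee_rot: [0.001, 0.785, 0.619, 0.001]
ft_force: [-2.9, -0.5, 13.9]
opening: 0.0102
finger_force: 25.0
```

>>> {"fn": "pendant", "kwargs": {
  "steps": [
    [[0,0,0.016,0,0,0,0],[0,0,0.016,0,0,0,0],[0,0,0,0,0,0,0],[0,0,0,0,0,0,0]]
  ]
}}

```text
time_s: 14.12
tcp_pos: [0.4927, -0.0227, 0.1628]
ee_rot: [0.002, 0.785, 0.619, 0.001]
ft_force: [-9.0, 0.8, 22.5]
opening: 0.0102
finger_force: 25.0
```

The force rises with no travel, so the flap is on its stop. I'll relax the push, open the fingers and look.

In the tool's units: -0.001 m is -0.016.

>>> {"fn": "pendant", "kwargs": {
  "steps": [
    [[0,0,-0.016,0,0,0,0],[0,0,-0.016,0,0,0,0],[0,0,-0.016,0,0,0,0],[0,0,0,0,0,0,0.04],[0,0,0,0,0,0,0.04],[0,0,0,0,0,0,0.04],[0,0,0,0,0,0,0.04],[0,0,0,0,0,0,0.04]]
  ]
}}

```text
time_s: 15.12
tcp_pos: [0.4921, -0.0226, 0.1603]
ee_rot: [-0.0, 0.785, 0.619, -0.0]
ft_force: [-0.1, 0.1, 0.4]
opening: 0.0397
finger_force: 0.0
```

```bash
python3 - <<'E'
from h import *
from cell import bot
S=bot.capture('scene');D=bot.capture('side');s=bot.read_state();print(s['opening'],s['finger_force'],s['ft_force'])
f=lambda F,x,y:cv2.resize(F[y:y+150,x:x+200],(400,300),interpolation=2)
cv2.imwrite('pics/w5.png',np.hstack([f(S['frame'],220,150),f(D['frame'],230,150)])[:,:,::-1])
E
```

```text
0.03967889451803381 0.0 [-0.5533 -0.51    0.4609]
```

View pics/w5.png

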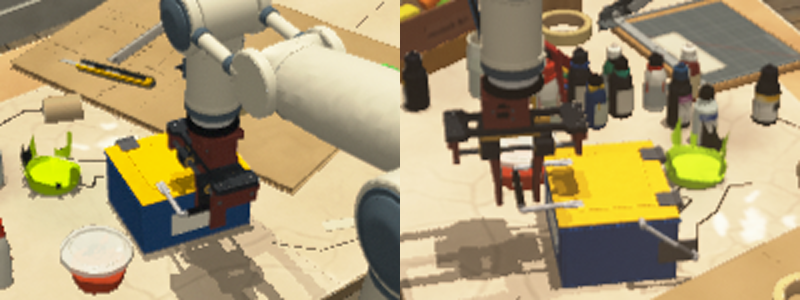

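The flap lies level on the rim in both views (around (180,160) and (610,180)), with the fingers clear of the bar. I'll retreat straight up and check.

In the tool's units: -0.05 m is -0.8, -0.04 m is -0.64.

>>> {"fn": "pendant", "kwargs": {
  "steps": [
    [[0,0,-0.32,0,0,0,0.04],[0,0,-0.64,0,0,0,0.04],[0,0,-0.8,0,0,0,0.04],[0,0,-0.8,0,0,0,0.04],[0,0,0,0,0,0,0.04],[0,0,0,0,0,0,0.04]]
  ]
}}

```text
time_s: 15.98
tcp_pos: [0.4921, -0.0226, 0.3209]
ee_rot: [0.0, 0.785, 0.619, 0.0]
ft_force: [-0.0, -0.1, -0.8]
opening: 0.0398
finger_force: 0.0
```

```bash
python3 - <<'E'
from h import *
from cell import bot
S=bot.capture('scene');D=bot.capture('side')
c0=pickle.load(open('cap0.pkl','rb'))
for n,c,b in(('side',D,(360,360,395,400)),('side',D,(280,330,325,365)),('scene',S,(190,315,220,360))):
    k=np.s_[b[1]:b[3],b[0]:b[2]];print(n,np.abs(c['frame'][k].astype(int)-c0[n]['frame'][k]).mean())
f=lambda F,x,y:cv2.resize(F[y:y+150,x:x+200],(400,300),interpolation=2)
cv2.imwrite('pics/w6.png',np.hstack([f(S['frame'],220,150),f(D['frame'],230,150)])[:,:,::-1])
E
```

```text
side 2.110952380952381
side 1.6656084656084655
scene 1.0903703703703704
```

View pics/w6.png

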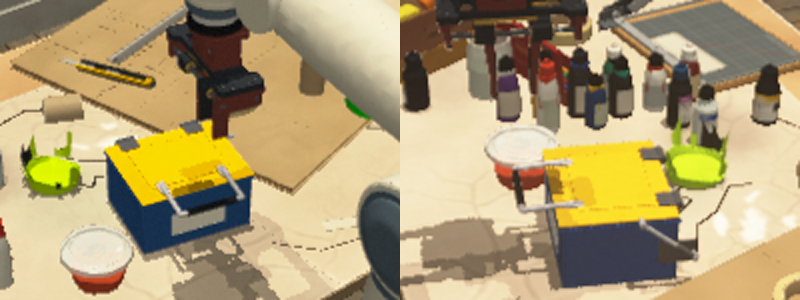

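The flap is shut, with the bar in front of the near wall at (207,210). The robot is clear, and the bottles and pencil have not moved.

```bash
python3 -c "
from cell import bot
print(bot.sign_off())"
```

```text
the job is handed in; nothing more can be done
None
```

The marker is in the bin, the flap was eased fully shut and let go, the pencil and both bottles are where they stood, and the job is handed in at about 16 s of the 58 s allowed; sign-off returned no verdict.

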